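# Third hand: press a dialyser block against its sprung yoke for clamping

### The arm

A 6-joint arm with a two-finger parallel gripper is mounted at the origin on a cart in front of the work surface, level with it; the furniture and walls round the work are solid. World frame = base frame: x ahead of the robot, y to its left, z up, the work surface at z = 0. Lengths are in m, angles in rad, forces in N, time in s.
With the tool pointing down it reaches from about 0.375 to 0.975 m from the base axis. Payload 3.8 kg.
Tool frame: the origin (TCP) lies midway between the tips of the shut fingers; the grasp point (between the pads) lies 19 mm behind it; z points along the fingers, y is the direction in which the jaws open and shut (so a half turn about z gives the same grasp; the last joint's range is limited). The gripper opens to 85 mm and grips with 20 to 120 N. Pads are 22 mm wide; open, the fingers measure 114 mm over their backs; the gripper's body (76 mm by 85 mm) begins 54 mm behind the grasp point. The pads swing forward as they close: fully open they stand 13 mm farther back than shut.
Start: joints at [1.082, 0.264, 1.604, -0, 1.274, -0.037], TCP at [0.295, 0.607, 0.231] pointing down, gripper open.
Joint ranges: [-2.63, 2.63], [-0.94, 2.18], [0.31, 2.57], [-1.31, 4.45], [0, 2.66], [-2.55, 2.55]. Speed limits (rad/s): [2.57, 2.57, 3.14, 3.14, 3.14, 3.14].

### API

Orientations are given as a rotation vector (axis times angle).
In Python, from workcell import readout, read_camera, camera_params, bot gives the robot as it stands.
- The arm moves only by the tool apply_moves, never from a script. Its argument "plan" is a list that holds one entry, the list of rows, each a list of 7 numbers: the shift along the tool's x, y, z each as a share of 1000 mm, from -1 to 1, then the turn, a rotation vector about the tool's x, y, z each as a share of pi rad, from -1 to 1, then the gripper command: -1 is fully open, 1 is shut, values between are in proportion. A call has exactly 8 rows; each row is the pose to reach, as a shift and turn from the pose commanded when the call began, along the tool's axes at that moment, turning the shorter way round; what a row does not reach only later rows make up. A row lasts 1/12 s, in which the tool goes at most 41.7 mm and 7.16 degrees, less where a joint would pass 70% of its speed; a pose out of reach is approached as far as the arm can. A call with a number of a shift or a turn outside -1 to 1 is refused whole. A call with a gripper value outside its range is refused whole. The fingers move at their own pace and stop on an object; "force" is the grip in N (left out, the last holds). Time passes only in rows, so rows that repeat a pose let the fingers close, or fill a call up. It gives the time, the measured TCP pose, the force and the opening at its end, in the units of the state.
- readout.read_state(): the state, without advancing time (a new reading comes with each control period).
- read_camera(name): name is "scene" or "top" or "wrist"; returns the picture (420x560x3 uint8, red, green, blue); there is no depth.
- camera_params(name): a dict with "fovy" (degrees; the focal length in pixels is half the picture's height over the tangent of half this angle, whatever the lens; pixels are square), "cx", "cy" (the principal point, pixels), "rvec" (rotation vector, rad) and "tvec" (3), from world to camera coordinates, as OpenCV has them; the wrist camera has in their place "hand_eye" (4x4, takes a point from camera to tool coordinates, whose origin is the TCP and whose axes are the flange's). Camera axes: x right, y down, z forward; pixel columns grow to the right and rows downward; lengths in m; the calibration is good to about 2 mm. A picture is of the moment at which its call begins: read the wrist's pose just before it. camera_params takes no time and is no camera call.
- bot.finish_job(): hands the job in, once; it reports no verdict.
The state is a dict: "time": time; "q": joint angles; "joint_vel": joint speeds; "joint_torque": joint torques, N m; "tool_pos": TCP position; "tcp_rot": TCP orientation; "wrist_force": force on the tool from outside, world axes, zero at the start; "torque": the same for the moment, N m; "width": opening from 0.0 (shut) to 1.0 (fully open).
Only numpy, scipy, OpenCV 4.12 (cv2) and the standard library are available. Lean on these libraries where they do the work, as an engineer would, in place of code of your own. Each camera call takes 0.05 s, during which the arm holds its last target.

### The job

Fit the spare dialyser block into the bay of the tray that is still empty: lay it flat on the cushion strip between the guide lips, a little short of that bay's sprung yoke, then slide it along the bay against the yoke until the yoke's red pointer stands in the green zone of its scale. Finish while still gripping the block and pressing it steadily there, so that I can screw on its end clamp; never drive the yoke back onto its hard stop, and leave the other things on the bench where they are.

Things in the scene. Friction and masses are not known exactly. Their poses are not given: they have to be found in the camera images.
- spare_block: loose, at the right: clear acrylic bar with a pale gasket at mid-height, 228 (x) x 42 (y) x 47 mm high, 0.3 to 0.65 kg, four chrome screws on top (x = +-29, +-87 mm; flanges 36 mm across; tops 68 mm up); two 4 mm nipples stick out 13 mm from each end. Origin: centre of underside. Grip it across y at x = 0, where the top is bare for 22 mm, fingertips 10 to 20 mm above the underside. Either end may go to the yoke.
- fitted_block: an identical block, already fixed in one of the two bays by a U-shaped steel end clamp; it tells which bay is taken and cannot move. Origin: centre of the underside; it coincides with the seat point of its bay.
- tray: aluminium tray fixed at the left, plate 340 x 155 x 6 mm, two bays 85 mm apart. Its x runs along the bays to the yokes (roughly world +y), z up; origin at bench height, mid-bay, between the bays. Bay a at its y = +42.5 mm (near the robot), b at -42.5. Guide lips at x -100..-56 and 50..94 mm, 49 mm apart, flared, tops 21 mm over the bench; none at mid-bay, so fingers pass.
- cushion_strip: dark grey rubber strip 222 x 40 x 2 mm stuck down in the empty bay; the block lies on it, underside 8 mm above the bench. Origin: centre of its underside, at mid-bay on the bay's centre line.
- bay_a_seat (a point): where the centre of a block's underside lies in bay a when pressed to mid-green (yoke back 10 mm); 8 mm above the bench, axes like the tray's. A block more than 10 mm short of it (towards tray -x) does not touch the free yoke; more than 23 mm short its nipples also clear the fork, so lower it about 35 mm short.
- bay_b_seat (a point): the same point for bay b
- yoke_a (a joint): how far the sprung yoke of bay a is pressed back (m): 0 free, hard stop at 0.020. Spring 1 N per mm, no preload (10 N at 0.010). Red pointer in the green zone: 0.006 to 0.014, that is 6 to 14 N; red zone from 0.0165. A taken bay reads about 0.010.
- yoke_b (a joint): the same for the yoke of bay b
- fork_a: dark steel fork of yoke a that the block's end face presses on: two prongs 13 mm wide, 26 mm apart, tops 54 mm above the bench, nipples pass between them. Origin: middle of its front face, 6 mm above the bench, 104 mm along tray x from mid-bay when free; moves with the yoke.
- fork_b: the same for yoke b
- end_clamp: loose U-shaped steel end clamp 30 x 44 x 36 mm on the bench, to be left alone; origin centre of underside
- clamp_screw: loose chrome thumb screw 27 mm across, 17 mm high, on the bench, to be left alone; origin centre of underside
- timer: white bench timer 58 x 66 x 20 mm, to be left alone; origin centre of underside
- beaker_b: glass waste beaker 107 mm across, 119 mm high, in the middle of the bench with a tube hanging into it, to be left alone; origin centre of underside

How it is judged:
By the outcome, as a careful person would: the job done as asked, in the order asked, and still so for the second after the job is handed in, while the arm keeps its last pose, push and grip.
It also fails if it takes over 40 s, if anything falls off the work surface, if the arm or the gripper's body presses on something with over 40 N, if the wrist force passes 120 N, or if a joint passes its speed limit or range.

## Working session

There is one attempt and no reset: what is moved stays moved. The work goes in short steps, Python scripts to look and compute and a tool call to move; the robot and the scene stay as the last step left them, time stands still between calls to the robot, and variables do not carry over. Pictures are saved under pics/ and viewed, and the job is handed in when it is done.

Besides the shell and the picture viewer there is one more tool, called after "Emit:" as name(argument=value, ...), one argument or row to a line, values as JSON. apply_moves: Moves the arm, as the interface text tells. Shift numbers are shares of 1000 mm and turn numbers shares of pi rad, none past 1 either way. Its arguments: {"type":"object","properties":{"plan":{"type":"array","items":{"type":"array","items":{"type":"array","items":{"type":"number","minimum":-1,"maximum":1}}}},"force":{"type":"number"}},"required":["plan"]}

```bash
mkdir -p pics; ls
python3 - <<'E'
from workcell import readout, read_camera, camera_params, bot
import cv2
print(readout.read_state())
for n in ["scene","top","wrist"]:
    print(n,camera_params(n))
    cv2.imwrite(f"pics/{n}0.png",read_camera(n)[:,:,::-1])
E
```

```text
pics
{'time': 0.0, 'q': array([ 1.08212431e+00,  2.64762387e-01,  1.60537768e+00, -4.11534080e-05,
        1.27367884e+00, -3.68941324e-02]), 'joint_vel': array([-8.49235362e-04,  9.28104060e-04, -1.32296681e-03,  2.23799868e-05,
       -1.57611635e-03,  1.39051483e-03]), 'joint_torque': array([-8.99226943e-04, -5.15115952e+01, -3.67314506e+01, -1.19060187e-04,
        1.29339175e-02, -2.54442875e-05]), 'tool_pos': array([0.29435116, 0.60663218, 0.2299538 ]), 'tcp_rot': array([-0.70349139, -3.0612576 ,  0.00339241]), 'wrist_force': array([ 0.49448135,  1.10861651, -0.34869245]), 'torque': array([-0.06062715,  0.01253664,  0.0063007 ]), 'width': 0.9982716277149433}
scene {'fovy': 48.82595013890973, 'cx': 281.16721682071466, 'cy': 217.78328451826837, 'rvec': array([ 2.31174811, -0.54534558,  0.23967318]), 'tvec': array([-0.47254104,  0.20883528,  1.2559531 ])}
top {'fovy': 55.66120557754241, 'cx': 282.2456808090302, 'cy': 213.9994514489638, 'rvec': array([ 2.11184801, -2.15565677,  0.12184049]), 'tvec': array([0.03255746, 0.56145551, 0.88453797])}
wrist {'fovy': 58.79338494781717, 'cx': 279.0339757445707, 'cy': 208.78972778910753, 'hand_eye': array([[ 1.46309711e-04, -9.61014100e-01, -2.76499328e-01,
         7.11212956e-02],
       [ 9.99999985e-01,  1.15347000e-04,  1.28244854e-04,
         8.50099262e-04],
       [-9.13517453e-05, -2.76499343e-01,  9.61014102e-01,
        -1.42984412e-01],
       [ 0.00000000e+00,  0.00000000e+00,  0.00000000e+00,
         1.00000000e+00]])}
```

View pics/scene0.png

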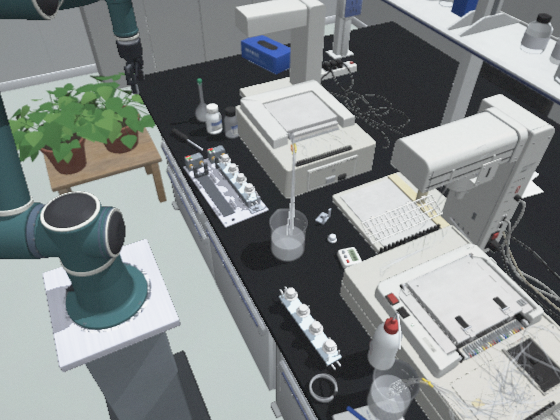

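View pics/top0.png

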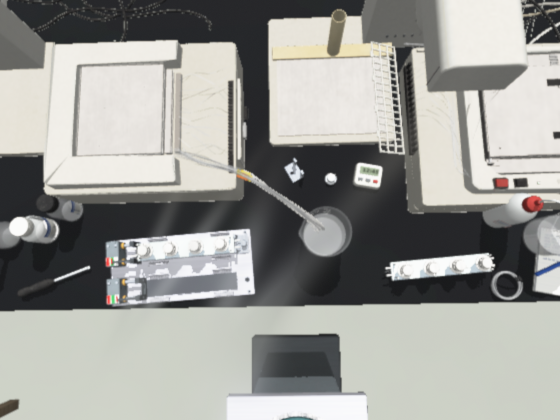

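View pics/wrist0.png

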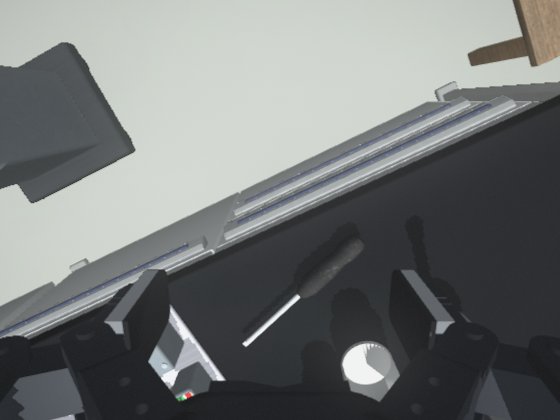

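The empty bay is a (near the robot, with the dark strip at about (192,284) in the top view). The spare block lies at about (440,268). I'll enlarge both.

Run:
```python
import cv2
t=cv2.imread("pics/top0.png")
cv2.imwrite("pics/t_tray.png",cv2.resize(t[222:312,95:262],None,fx=4.7,fy=4.7,interpolation=cv2.INTER_CUBIC))
cv2.imwrite("pics/t_blk.png",cv2.resize(t[240:300,375:505],None,fx=6,fy=6,interpolation=cv2.INTER_CUBIC))
```

```text
(no output)
```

View pics/t_tray.png

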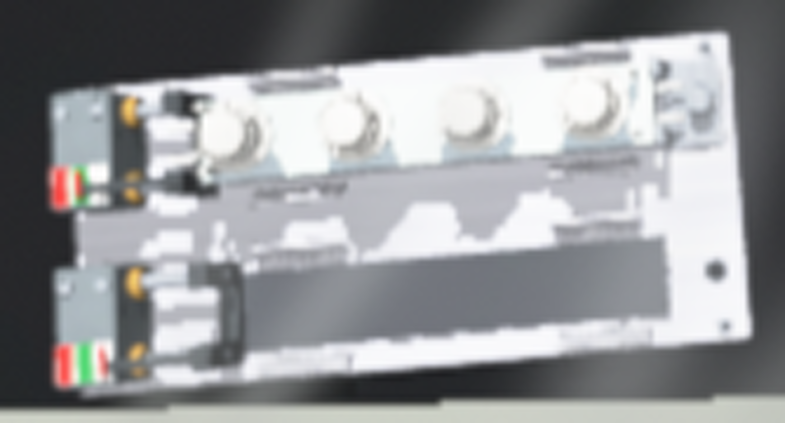

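View pics/t_blk.png

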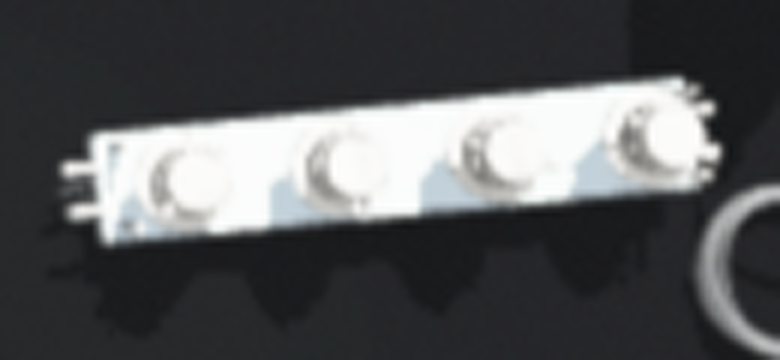

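```bash
cat > h.py <<'E'
import numpy as np, cv2
from scipy.spatial.transform import Rotation as R
from workcell import readout, read_camera, camera_params
def f_of(p): return 210/np.tan(np.radians(p["fovy"])/2)
def cam(n,state=None):
    p=camera_params(n)
    if n=="wrist":
        s=state or readout.read_state()
        H=np.array(p["hand_eye"]); T=np.eye(4); T[:3,:3]=R.from_rotvec(s["tcp_rot"]).as_matrix(); T[:3,3]=s["tool_pos"]
        W=T@H; return f_of(p),p["cx"],p["cy"],W[:3,:3],W[:3,3]
    Rm=R.from_rotvec(p["rvec"]).as_matrix()
    return f_of(p),p["cx"],p["cy"],Rm.T,-Rm.T@p["tvec"]
def ray(c,uv,z):
    f,cx,cy,Rw,o=c
    uv=np.atleast_2d(uv).astype(float)
    d=np.c_[(uv[:,0]-cx)/f,(uv[:,1]-cy)/f,np.ones(len(uv))]@Rw.T
    t=(z-o[2])/d[:,2]; return o+d*t[:,None]
def proj(c,P):
    f,cx,cy,Rw,o=c
    q=(np.atleast_2d(P)-o)@Rw
    return np.c_[q[:,0]/q[:,2]*f+cx,q[:,1]/q[:,2]*f+cy]
E
python3 - <<'E'
from h import *
np.set_printoptions(precision=4,suppress=True)
t=cv2.imread("pics/top0.png"); c=cam("top"); print("cam",c[4])
g=cv2.cvtColor(t,cv2.COLOR_BGR2GRAY)
m=(g>120).astype(np.uint8); m[:,:380]=0;m[:250]=0;m[285:]=0;m[:,497:]=0
m=cv2.morphologyEx(m,cv2.MORPH_OPEN,np.ones((5,5)))
cs,_=cv2.findContours(m,cv2.RETR_EXTERNAL,cv2.CHAIN_APPROX_NONE)
k=max(cs,key=cv2.contourArea); r=cv2.minAreaRect(k); b=cv2.boxPoints(r); print(r)
P=ray(c,b,.047); print(P, np.linalg.norm(P-np.roll(P,1,0),axis=1), P.mean(0))
e=P-np.roll(P,1,0); L=e[np.argmax(np.linalg.norm(e,axis=1))]; print("yaw",np.degrees(np.arctan2(L[1],L[0])))
# knobs from crop by eye
kn=np.array([[198,180],[358,170],[515,153],[675,140]])/6+[375,240]
K=ray(c,kn,.068); print("knobs",K,K.mean(0), np.linalg.norm(np.diff(K,axis=0),axis=1))
# strip
s=4.7
st=np.array([[245,268],[665,238],[668,316],[240,350]])/s+[95,222]
S=ray(c,st,.008);print("strip",S,S.mean(0))
pl=np.array([[727,34],[752,336],[85,392],[50,95]])/s+[95,222]
Q=ray(c,pl,.006);print("plate",Q,Q.mean(0),np.linalg.norm(Q-np.roll(Q,1,0),axis=1))
kf=np.array([[222,130],[348,122],[468,110],[590,103]])/s+[95,222]
K=ray(c,kf,.076); print("fknobs",K,K.mean(0), np.linalg.norm(np.diff(K,axis=0),axis=1))
E
```

```text
cam [ 0.43   -0.0042  0.9559]
((441.0758361816406, 266.30413818359375), (18.95357894897461, 102.39442443847656), 84.61068725585938)
[[ 0.4471 -0.2181  0.047 ]
 [ 0.4642 -0.4462  0.047 ]
 [ 0.4223 -0.4462  0.047 ]
 [ 0.4052 -0.2197  0.047 ]] [0.042  0.2287 0.0419 0.2272] [ 0.4347 -0.3326  0.047 ]
yaw -85.71858521824352
knobs [[ 0.4279 -0.253   0.068 ]
 [ 0.4304 -0.311   0.068 ]
 [ 0.4355 -0.368   0.068 ]
 [ 0.4391 -0.4258  0.068 ]] [ 0.4332 -0.3395  0.068 ] [0.0581 0.0572 0.0579]
strip [[0.4179 0.3461 0.008 ]
 [0.429  0.1328 0.008 ]
 [0.3903 0.1314 0.008 ]
 [0.3772 0.3474 0.008 ]] [0.4036 0.2394 0.008 ]
plate [[0.5317 0.101  0.006 ]
 [0.3797 0.0895 0.006 ]
 [0.3576 0.4263 0.006 ]
 [0.5077 0.451  0.006 ]] [0.4442 0.267  0.006 ] [0.3508 0.1525 0.3376 0.1521]
fknobs [[0.4836 0.334  0.076 ]
 [0.4862 0.2737 0.076 ]
 [0.4907 0.2165 0.076 ]
 [0.4929 0.1585 0.076 ]] [0.4884 0.2456 0.076 ] [0.0603 0.0574 0.0581]
```

```bash
cat >> h.py <<'E'
def rel(target,yaz,s=None):
    "share-units shift and turn to tool-down pose with tool-y azimuth yaz(rad)"
    s=s or readout.read_state()
    A=R.from_rotvec(s["tcp_rot"])
    y=np.array([np.cos(yaz),np.sin(yaz),0]); z=np.array([0,0,-1.]); x=np.cross(y,z)
    B=R.from_matrix(np.c_[x,y,z])
    d=A.inv().apply(np.array(target)-s["tool_pos"])
    w=(A.inv()*B).as_rotvec()
    return np.round(d,4), np.round(w/np.pi,4), np.round(np.degrees(w),1)
def tri(p1,p2,c1,c2):
    def o_d(c,uv):
        f,cx,cy,Rw,o=c; d=Rw@np.array([(uv[0]-cx)/f,(uv[1]-cy)/f,1]); return o,d/np.linalg.norm(d)
    o1,d1=o_d(c1,p1);o2,d2=o_d(c2,p2)
    A=np.c_[d1,-d2]; t=np.linalg.lstsq(A,o2-o1,rcond=None)[0]
    a=o1+d1*t[0];b=o2+d2*t[1]; return (a+b)/2,np.linalg.norm(a-b)
E
python3 - <<'E'
from h import *
np.set_printoptions(precision=4,suppress=True)
t=cam("top");s=cam("scene")
print("beaker rim",ray(t,[[352,232],[300,232],[325,208]],.119))
for z in(.15,.3,.45): print("tube in top",z,ray(t,[[290,210],[240,175],[180,155]],z))
print("golden band", tri((240,175),(293,150),t,s), tri((320,222),(290,228),t,s))
print(rel([.44,.30,.25],.5),rel([.43,-.3,.25],.075))
E
```

```text
beaker rim [[ 0.5092 -0.1271  0.119 ]
 [ 0.5115 -0.0179  0.119 ]
 [ 0.5615 -0.0722  0.119 ]]
tube in top 0.15 [[0.5541 0.002  0.15  ]
 [0.6303 0.1045 0.15  ]
 [0.6768 0.2314 0.15  ]]
tube in top 0.3 [[0.5311 0.0008 0.3   ]
 [0.593  0.0843 0.3   ]
 [0.6309 0.1875 0.3   ]]
tube in top 0.45 [[ 0.508  -0.0003  0.45  ]
 [ 0.5558  0.0641  0.45  ]
 [ 0.585   0.1437  0.45  ]]
golden band (array([0.6132, 0.095 , 0.2201]), np.float64(0.0006780362674595932)) (array([ 0.532 , -0.0617,  0.075 ]), np.float64(0.01090295422369389))
(array([-0.2649, -0.2124, -0.0194]), array([-0.0006,  0.0002,  0.197 ]), array([-0.1,  0. , 35.5])) (array([-0.5178, -0.7566, -0.0184]), array([-0.0005,  0.0003,  0.3323]), array([-0.1,  0.1, 59.8]))
```

Emit:
apply_moves(
  plan=[
    [[-0.265,-0.212,-0.02,0,0,0.197,-1],[-0.265,-0.212,-0.02,0,0,0.197,-1],[-0.265,-0.212,-0.02,0,0,0.197,-1],[-0.265,-0.212,-0.02,0,0,0.197,-1],[-0.265,-0.212,-0.02,0,0,0.197,-1],[-0.265,-0.212,-0.02,0,0,0.197,-1],[-0.265,-0.212,-0.02,0,0,0.197,-1],[-0.265,-0.212,-0.02,0,0,0.197,-1]],
  ],
)

```text
time: 0.82
tool_pos: [0.4379, 0.3049, 0.2508]
tcp_rot: [1.602, 2.702, -0.0]
wrist_force: [1.1, 0.9, -0.6]
width: 0.999
```

Run:
```python
from h import *
s=readout.read_state(); print(s["time"],s["tool_pos"],s["q"]); print(rel([.415,-.0,.25],.3),rel([.415,.24,.3],.058))
cv2.imwrite("pics/w1.png",read_camera("wrist")[:,:,::-1])
```

```text
0.8167 [0.43789911 0.30485057 0.25080895] [ 5.61504737e-01 -1.66713830e-02  1.88110743e+00 -6.52997303e-05
  1.27727602e+00  6.10373870e-02]
(array([-0.2565, -0.1664,  0.0008]), array([-0.    ,  0.    ,  0.0638]), array([-0. ,  0. , 11.5])) (array([-0.0459, -0.0512, -0.0492]), array([-0.    ,  0.    ,  0.1408]), array([-0. ,  0. , 25.4]))
```

View pics/w1.png

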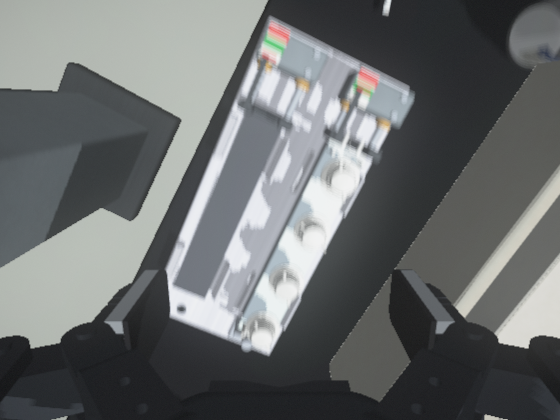

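Run:
```python
from h import *
s=readout.read_state(); print(s["time"],repr(s["tool_pos"]),repr(s["tcp_rot"]),s["joint_vel"])
im=read_camera("wrist")[:,:,::-1]
cv2.imwrite("pics/w2.png",im)
np.save("w2.npy",np.r_[s["tool_pos"],s["tcp_rot"]])
cv2.imwrite("pics/w2c.png",cv2.resize(im[0:360,160:430],None,fx=1.66,fy=1.66,interpolation=cv2.INTER_CUBIC))
```

```text
0.8667 array([0.4413274 , 0.29844342, 0.25137075]) array([ 1.60428002,  2.69453718, -0.00528167]) [ 0.0818566   0.02496962 -0.02763414  0.05495104 -0.02275085  0.16649914]
```

View pics/w2c.png

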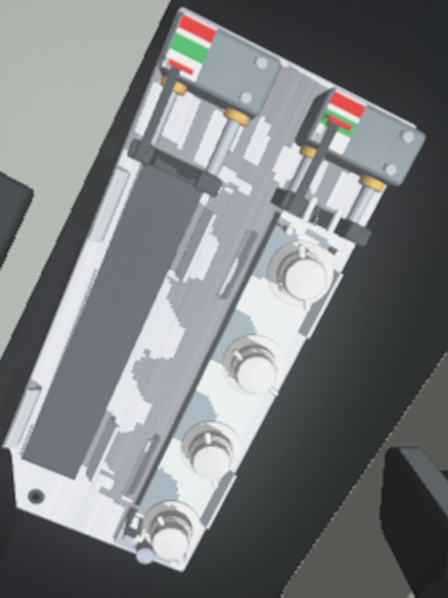

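Run:
```python
from h import *
np.set_printoptions(precision=4,suppress=True)
v=np.load("w2.npy"); c=cam("wrist",{"tool_pos":v[:3],"tcp_rot":v[3:]})
im=cv2.imread("pics/w2.png"); 
def px(x,y): return np.array([x/1.66+160,y/1.66])
hsv=cv2.cvtColor(im,cv2.COLOR_BGR2HSV); g=cv2.cvtColor(im,cv2.COLOR_BGR2GRAY)
p=px(90,370).astype(int); print("strip colour",im[p[1],p[0]], im[px(110,250).astype(int)[1],px(110,250).astype(int)[0]],"plate shadow",im[px(210,220).astype(int)[1],px(210,220).astype(int)[0]])
m=((g>75)&(g<125)).astype(np.uint8); m=cv2.morphologyEx(m,cv2.MORPH_OPEN,np.ones((5,5)))
n,lab,st,ce=cv2.connectedComponentsWithStats(m)
l=lab[p[1],p[0]]; print(st[l])
mm=(lab==l).astype(np.uint8)
k=max(cv2.findContours(mm,cv2.RETR_EXTERNAL,cv2.CHAIN_APPROX_NONE)[0],key=cv2.contourArea)
W=ray(c,k[:,0,:],.008)
r=cv2.minAreaRect((W[:,:2]*1000).astype(np.float32)); print("strip rect mm",r, cv2.boxPoints(r))
o=im.copy(); cv2.drawContours(o,[k],-1,(0,0,255),1); cv2.imwrite("pics/w2s.png",cv2.resize(o[60:360,160:430],None,fx=2,fy=2))
# fitted knobs tops and pointer, fork by eye
kn=[px(305,275),px(254,370),px(211,457),px(169,537)]
K=ray(c,kn,.076); d=K[0]-K[3]; print("knobs",K,K.mean(0),np.degrees(np.arctan2(d[1],d[0])),np.linalg.norm(np.diff(K,axis=0),axis=1))
F=ray(c,[px(140,163),px(212,193)],.054); print("fork a top front?",F,F.mean(0))
# plate corners
Q=ray(c,[px(5,447),px(184,571),px(18,505)],.006); print("plate corners",Q)
```

```text
strip colour [123 116 111] [121 115 110] plate shadow [181 173 170]
[ 175   83  117  204 7621]
strip rect mm ((397.9563903808594, 248.73550415039062), (58.408992767333984, 227.0550994873047), 1.471466302871704) [[365.8463 361.4757]
 [371.6768 134.4955]
 [430.0665 135.9953]
 [424.236  362.9756]]
knobs [[0.4821 0.3403 0.076 ]
 [0.4848 0.2827 0.076 ]
 [0.4893 0.2262 0.076 ]
 [0.4926 0.1689 0.076 ]] [0.4872 0.2545 0.076 ] 93.49702389686612 [0.0576 0.0567 0.0573]
fork a top front? [[0.38   0.3482 0.054 ]
 [0.4207 0.3528 0.054 ]] [0.4004 0.3505 0.054 ]
plate corners [[0.3795 0.1354 0.006 ]
 [0.5343 0.1063 0.006 ]
 [0.4055 0.0984 0.006 ]]
```

View pics/w2s.png

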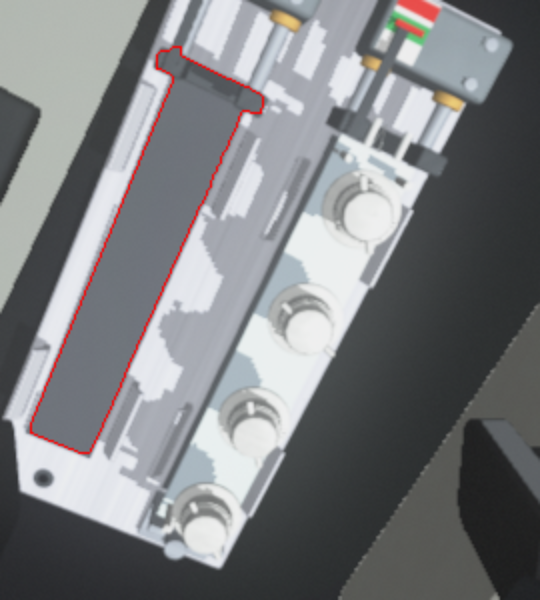

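```bash
cat > strip.py <<'E'
from h import *
np.set_printoptions(precision=4,suppress=True)
def strip(im,c,seed,lo=75,hi=125):
    g=cv2.cvtColor(im,cv2.COLOR_BGR2GRAY)
    m=((g>lo)&(g<hi)).astype(np.uint8); m=cv2.morphologyEx(m,cv2.MORPH_OPEN,np.ones((3,3)))
    n,lab,st,ce=cv2.connectedComponentsWithStats(m)
    l=lab[seed[1],seed[0]]; mm=(lab==l).astype(np.uint8)
    k=max(cv2.findContours(mm,cv2.RETR_EXTERNAL,cv2.CHAIN_APPROX_NONE)[0],key=cv2.contourArea)
    return ray(c,k[:,0,:],.008)
def analyse(W):
    # along ~world y; use y range 0.16..0.31 for edges
    y0=W[:,1].min(); out=[]
    s=W[(W[:,1]>y0+.02)&(W[:,1]<y0+.18)]
    p=np.polyfit(s[:,1],s[:,0],1); side=s[:,0]>np.polyval(p,s[:,1])
    a=np.polyfit(s[side,1],s[side,0],1); b=np.polyfit(s[~side,1],s[~side,0],1)
    print("slopes->yaw",90-np.degrees(np.arctan(a[0])),90-np.degrees(np.arctan(b[0])),"width mm",1000*(np.polyval(a,.2)-np.polyval(b,.2)))
    cl=(a+b)/2; sl=cl[0]; d=np.array([sl,1])/np.hypot(sl,1)
    al=W[:,:2]@d; print("end along",np.sort(al)[5])
    e=np.sort(al)[5]+.111
    # point on centreline with along = e
    y=(e-cl[1]*d[0])/(sl*d[0]+d[1]); print("mid-bay",np.polyval(cl,y),y)
E
python3 - <<'E'
from strip import *
v=np.load("w2.npy"); c=cam("wrist",{"tool_pos":v[:3],"tcp_rot":v[3:]})
analyse(strip(cv2.imread("pics/w2.png"),c,(214,222)))
t=cv2.imread("pics/top0.png"); print(t[284,190]); analyse(strip(t,cam("top"),(190,284),60,130))
s=readout.read_state(); print(s["time"],s["tool_pos"],s["joint_vel"])
im=read_camera("wrist")[:,:,::-1].copy(); cv2.imwrite("pics/w3.png",im)
analyse(strip(im,cam("wrist",s),(214,222)))
E
```

```text
slopes->yaw 93.8794512068328 93.90073522317164 width mm 37.51183507922978
end along 0.10779532955831936
mid-bay 0.4040761503369871 0.24677755105615715
[124 117 114]
slopes->yaw 101.6795448477872 92.4912663344676 width mm 36.14255778004771
end along 0.12149924874555772
mid-bay 0.3974257992448029 0.28403499722122005
0.9167 [0.44   0.3019 0.2512] [ 0.0756  0.0199 -0.0133  0.0707 -0.0158  0.0656]
slopes->yaw 93.90509346469162 93.9682418321041 width mm 37.47474323193439
end along 0.10794048435173251
mid-bay 0.40394419979251195 0.24725617304661798
```

The wrist view gives the strip's mid-bay at about (0.404, 0.247) with yaw 93.8°, and the fitted block's knobs agree. The top view puts it about 4–6 mm lower in y, which the 35 mm lead-in covers. Next I go to the block.

Run:
```python
from h import *
print(rel([.415,-.0,.25],.3),rel([.43,-.29,.22],.075))
```

```text
(array([-0.2564, -0.1655,  0.0011]), array([0.0001, 0.0001, 0.062 ]), array([ 0. ,  0. , 11.2])) (array([-0.5188, -0.29  ,  0.0311]), array([1.000e-04, 1.000e-04, 1.336e-01]), array([ 0. ,  0. , 24.1]))
```

Emit:
apply_moves(
  plan=[
    [[-0.256,-0.166,0,0,0,0.062,-1],[-0.256,-0.166,0,0,0,0.062,-1],[-0.256,-0.166,0,0,0,0.062,-1],[-0.256,-0.166,0,0,0,0.062,-1],[-0.256,-0.166,0,0,0,0.062,-1],[-0.256,-0.166,0,0,0,0.062,-1],[-0.256,-0.166,0,0,0,0.062,-1],[-0.519,-0.29,0.031,0,0,0.134,-1]],
  ],
)

```text
time: 1.63
tool_pos: [0.4177, -0.0258, 0.2474]
tcp_rot: [2.01, 2.413, 0.002]
wrist_force: [-0.1, 0.5, 0.7]
width: 1.0
```

Run:
```python
from h import *
print(rel([.43,-.32,.2],.075))
```

```text
(array([-0.2916, -0.0412,  0.0473]), array([ 0.0006, -0.0001,  0.034 ]), array([ 0.1, -0. ,  6.1]))
```

Emit:
apply_moves(
  plan=[
    [[-0.29,-0.041,0.047,0,0,0.034,-1],[-0.29,-0.041,0.047,0,0,0.034,-1],[-0.29,-0.041,0.047,0,0,0.034,-1],[-0.29,-0.041,0.047,0,0,0.034,-1],[-0.29,-0.041,0.047,0,0,0.034,-1],[-0.29,-0.041,0.047,0,0,0.034,-1],[-0.29,-0.041,0.047,0,0,0.034,-1],[-0.29,-0.041,0.047,0,0,0.034,-1]],
  ],
)

```text
time: 2.3
tool_pos: [0.4301, -0.3224, 0.198]
tcp_rot: [2.141, 2.299, -0.003]
wrist_force: [-0.3, 0.4, -0.0]
width: 0.998
```

Run:
```python
from h import *
read_camera("wrist")
s=readout.read_state(); print(s["time"],s["tool_pos"],s["tcp_rot"])
im=read_camera("wrist")[:,:,::-1].copy(); cv2.imwrite("pics/w4.png",im)
np.save("w4.npy",np.r_[s["tool_pos"],s["tcp_rot"]])
```

```text
2.35 [ 0.43001762 -0.32051453  0.19814953] [-2.14045454e+00 -2.29760706e+00  7.82782977e-04]
```

View pics/w4.png

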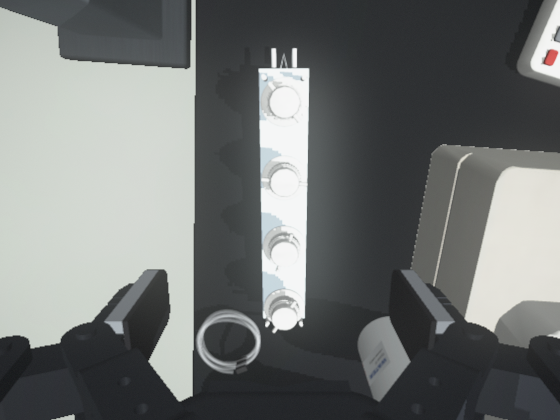

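Run:
```python
from h import *
np.set_printoptions(precision=4,suppress=True)
v=np.load("w4.npy"); c=cam("wrist",{"tool_pos":v[:3],"tcp_rot":v[3:]})
K=ray(c,[[285,102],[285,180],[285,253],[284,316]],.068); print("knobs",K,K.mean(0),np.linalg.norm(np.diff(K,axis=0),axis=1)); d=K[0]-K[-1]; print(np.degrees(np.arctan2(d[1],d[0])))
im=cv2.imread("pics/w4.png"); g=cv2.cvtColor(im,cv2.COLOR_BGR2GRAY)
E=ray(c,[[258.5,70],[308.5,69]],.047);print("end",E,E.mean(0))
L=[];Rr=[]
for r in list(range(75,262,6)):
    row=g[r,245:325].astype(int); a=np.where(row>130)[0]; L.append([245+a[0],r]); Rr.append([245+a[-1],r])
l=ray(c,L,.047);rr=ray(c,Rr,.047)
pl=np.polyfit(l[:,1],l[:,0],1);pr=np.polyfit(rr[:,1],rr[:,0],1)
med=lambda p,a:np.median(np.abs(np.polyval(p,a[:,1])-a[:,0]))
print("yaw",90-np.degrees(np.arctan([pl[0],pr[0]])),"x at y=-.336",np.polyval(pl,-.336),np.polyval(pr,-.336),med(pl,l),med(pr,rr))
print("instr edge",ray(c,[[434,150],[412,270]],.05),"bottle",ray(c,[[358,345]],.02))
s=readout.read_state();print(s["tool_pos"])
```

```text
knobs [[ 0.4286 -0.2492  0.068 ]
 [ 0.4328 -0.305   0.068 ]
 [ 0.4372 -0.3635  0.068 ]
 [ 0.4407 -0.4198  0.068 ]] [ 0.4348 -0.3344  0.068 ] [0.0559 0.0587 0.0564]
94.03895971061074
end [[ 0.4076 -0.2279  0.047 ]
 [ 0.4445 -0.2246  0.047 ]] [ 0.426  -0.2262  0.047 ]
yaw [94.2323 94.2391] x at y=-.336 0.41548625072823897 0.4528594919378197 0.0002235544358877295 0.00021524036054917928
instr edge [[ 0.547  -0.2768  0.05  ]
 [ 0.5472 -0.3788  0.05  ]] bottle [[ 0.5198 -0.4773  0.02  ]]
[ 0.43   -0.3184  0.1985]
```

Run:
```python
from h import *
print(rel([.4345,-.337,.06],.073)); print(rel([.4345,-.337,.010],.073))
```

```text
(array([-0.0192,  0.0034,  0.1384]), array([-0.0004, -0.0007, -0.0004]), array([-0.1, -0.1, -0.1]))
(array([-0.0193,  0.0034,  0.1884]), array([-0.0004, -0.0007, -0.0004]), array([-0.1, -0.1, -0.1]))
```

Emit:
apply_moves(
  plan=[
    [[-0.017,0.003,0.04,0,0,0,-1],[-0.017,0.003,0.08,0,0,0,-1],[-0.017,0.003,0.115,0,0,0,-1],[-0.017,0.003,0.14,0,0,0,-1],[-0.017,0.003,0.16,0,0,0,-1],[-0.017,0.003,0.175,0,0,0,-1],[-0.017,0.003,0.185,0,0,0,-1],[-0.017,0.003,0.188,0,0,0,-1]],
  ],
  force=50,
)

```text
time: 3.07
tool_pos: [0.4335, -0.332, 0.01]
tcp_rot: [-2.134, -2.301, -0.0]
wrist_force: [-0.9, 1.3, -0.0]
width: 1.0
```

Run:
```python
from h import *
s=readout.read_state(); print(s["tool_pos"],rel([.4345,-.337,.010],.073))
cv2.imwrite("pics/w5.png",read_camera("wrist")[:,:,::-1])
```

```text
[ 0.43352244 -0.33197871  0.01000762] (array([-0.0051,  0.0006, -0.    ]), array([-0.0007, -0.0009,  0.0008]), array([-0.1, -0.2,  0.1]))
```

View pics/w5.png

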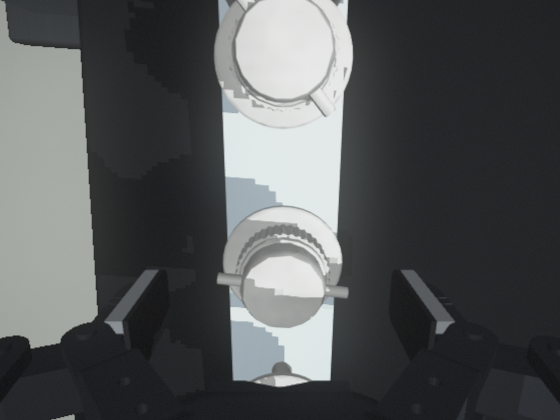

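Run:
```python
from h import *
s=readout.read_state(); c=cam("wrist",s)
P=ray(c,[[285,48],[284,287],[283,378]],.068); P=P-s["tool_pos"]; print(P, s["tool_pos"])
P=ray(c,[[284,275],[222,105],[344,105]],.047)-s["tool_pos"]; print(P)
print(proj(c,s["tool_pos"]+[[-.021,0,.05],[.021,0,.05]]))
```

```text
[[-0.00514094  0.08213168  0.05742236]
 [-0.00090407  0.02600392  0.05742236]
 [ 0.00100861 -0.00159461  0.05742236]] [ 0.43381651 -0.33266469  0.01057764]
[[-0.00013063  0.01913387  0.03642236]
 [-0.02124371  0.06904773  0.03642236]
 [ 0.0123023   0.07158449  0.03642236]]
[[207.97822423 350.468746  ]
 [351.06497689 359.88536909]]
```

Emit:
apply_moves(
  plan=[
    [[-0.004,0.001,0,0,0,0,-1],[-0.004,0.001,0,0,0,0,-1],[-0.004,0.001,0,0,0,0,1],[-0.004,0.001,0,0,0,0,1],[-0.004,0.001,0,0,0,0,1],[-0.004,0.001,0,0,0,0,1],[-0.004,0.001,0,0,0,0,1],[-0.004,0.001,0,0,0,0,1]],
  ],
  force=60,
)

```text
time: 3.78
tool_pos: [0.4355, -0.3392, 0.0125]
tcp_rot: [2.138, 2.301, -0.0]
wrist_force: [-0.6, 1.1, 5.9]
width: 0.482
```

Run:
```python
from h import *
s=readout.read_state(); print(s["tool_pos"],s["width"]*85,s["wrist_force"])
cv2.imwrite("pics/w6.png",read_camera("wrist")[:,:,::-1])
```

```text
[ 0.43549329 -0.33919355  0.01245509] 40.968386775793505 [-0.63718593  1.10589005  5.92717965]
```

View pics/w6.png

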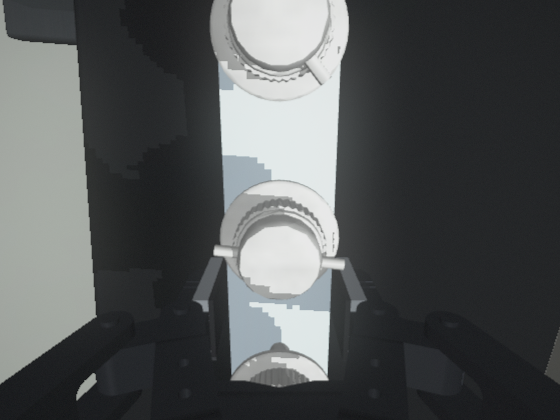

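Run:
```python
from h import *
s=readout.read_state(); c=cam("wrist",s); A=R.from_rotvec(s["tcp_rot"])
for z in (.068,): print(A.inv().apply(ray(c,[[280,22],[280,258]],z)-s["tool_pos"]))
print(rel([.4355,-.339,.17],.073)); print(s["tool_pos"])
```

```text
[[ 8.77329907e-02 -1.00516257e-04 -5.56301860e-02]
 [ 3.33071956e-02 -5.34957178e-05 -5.55916374e-02]]
(array([ 1.000e-04,  1.000e-04, -1.576e-01]), array([0.0002, 0.0002, 0.0001]), array([0., 0., 0.]))
[ 0.43549117 -0.33917152  0.01243199]
```

Emit:
apply_moves(
  plan=[
    [[0,0,-0.01,0,0,0,1],[0,0,-0.03,0,0,0,1],[0,0,-0.06,0,0,0,1],[0,0,-0.095,0,0,0,1],[0,0,-0.13,0,0,0,1],[0,0,-0.15,0,0,0,1],[0,0,-0.157,0,0,0,1],[0,0,-0.157,0,0,0,1]],
  ],
)

```text
time: 4.5
tool_pos: [0.436, -0.3394, 0.1706]
tcp_rot: [2.136, 2.299, 0.0]
wrist_force: [0.3, -0.7, -4.6]
width: 0.485
```

Run:
```python
from h import *
read_camera("wrist")
s=readout.read_state(); print(s["tool_pos"],s["width"]*85,s["wrist_force"],s["torque"])
im=read_camera("wrist")[:,:,::-1];cv2.imwrite("pics/w7.png",im); cv2.imwrite("pics/s7.png",read_camera("scene")[:,:,::-1])
print(rel([.410,-.16,.17],.069),rel([.410,.06,.17],.066),rel([.4063,.2105,.17],.066))
```

```text
[ 0.43493183 -0.33846414  0.16835206] 41.05559163025734 [ 0.03398464 -0.40230122 -4.93674681] [ 0.02066259  0.01162248 -0.01661865]
(array([ 0.1787, -0.0106, -0.0034]), array([-0.0011, -0.0011,  0.0014]), array([-0.2, -0.2,  0.3])) (array([ 0.3981,  0.0056, -0.0027]), array([-0.0011, -0.0011,  0.0024]), array([-0.2, -0.2,  0.4])) (array([ 0.5484,  0.013 , -0.0023]), array([-0.0011, -0.0011,  0.0024]), array([-0.2, -0.2,  0.4]))
```

View pics/w7.png

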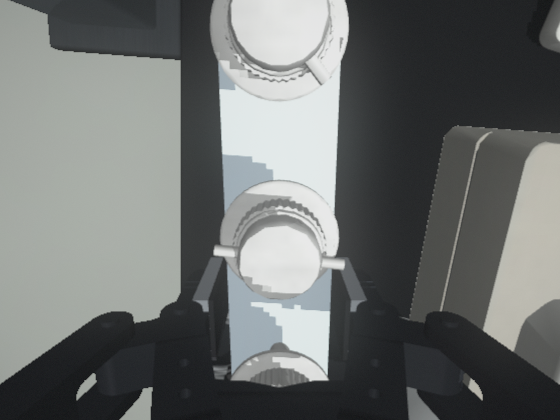

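View pics/s7.png

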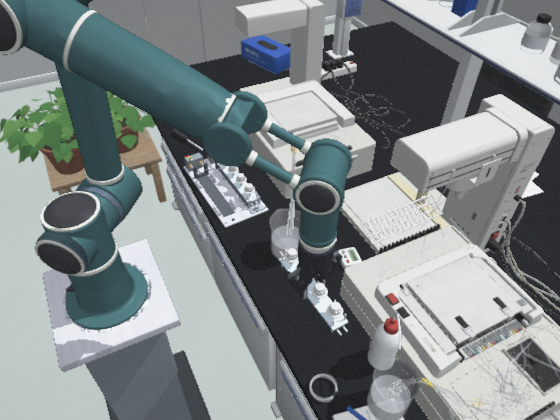

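Emit:
apply_moves(
  plan=[
    [[0.025,-0.005,0,0,0,0.002,1],[0.06,-0.009,0,0,0,0.002,1],[0.1,-0.01,0,0,0,0.002,1],[0.14,-0.011,0,0,0,0.002,1],[0.18,-0.01,0,0,0,0.002,1],[0.22,-0.008,0,0,0,0.002,1],[0.26,-0.005,0,0,0,0.002,1],[0.295,-0.002,0,0,0,0.002,1]],
  ],
)

```text
time: 5.32
tool_pos: [0.4089, -0.0422, 0.166]
tcp_rot: [-2.143, -2.291, 0.004]
wrist_force: [0.7, -1.2, -4.3]
width: 0.484
```

Run:
```python
from h import *
s=readout.read_state(); print(s["tool_pos"],s["width"]*85,s["wrist_force"])
print(rel([.4063,.2105,.13],.066))
```

```text
[ 0.40889534 -0.04223117  0.16597404] 41.10958926900773 [ 0.72800414 -1.23666995 -4.31814462]
(array([0.2523, 0.0145, 0.0363]), array([-0.0015, -0.0005,  0.0003]), array([-0.3, -0.1,  0. ]))
```

Emit:
apply_moves(
  plan=[
    [[0.04,0.002,0,0,0,0,1],[0.08,0.004,0,0,0,0,1],[0.12,0.006,0,0,0,0,1],[0.16,0.009,0,0,0,0,1],[0.2,0.012,0.01,0,0,0,1],[0.23,0.0145,0.02,0,0,0,1],[0.247,0.0145,0.03,0,0,0,1],[0.252,0.0145,0.036,0,0,0,1]],
  ],
)

```text
time: 5.98
tool_pos: [0.4065, 0.2096, 0.1292]
tcp_rot: [-2.14, -2.296, 0.008]
wrist_force: [-0.1, -0.1, -4.4]
width: 0.486
```

Run:
```python
from h import *
read_camera("wrist"); read_camera("wrist")
s=readout.read_state(); print(s["tool_pos"],s["width"]*85,s["wrist_force"])
im=read_camera("wrist")[:,:,::-1];cv2.imwrite("pics/w8.png",im); t=read_camera("top")[:,:,::-1]
cv2.imwrite("pics/t8.png",cv2.resize(t[222:312,95:262],None,fx=4.7,fy=4.7,interpolation=cv2.INTER_CUBIC))
np.save("w8.npy",np.r_[s["tool_pos"],s["tcp_rot"]])
```

```text
[0.40626172 0.20723562 0.1291891 ] 40.7390021658921 [ 0.08109725 -0.70241036 -4.22633692]
```

View pics/w8.png

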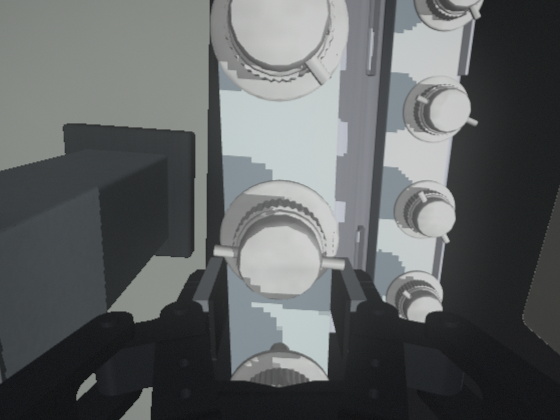

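View pics/t8.png

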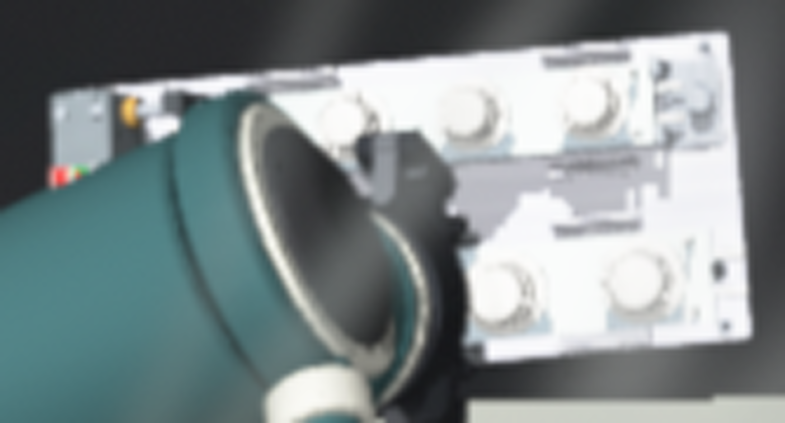

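```bash
python3 - <<'E'
from h import *
np.set_printoptions(precision=4,suppress=True)
v=np.load("w8.npy"); c=cam("wrist",{"tool_pos":v[:3],"tcp_rot":v[3:]}); A=R.from_rotvec(v[3:])
F=A.inv().apply(ray(c,[[450,108],[434,218],[424,308]],.076)-v[:3]); print("fitted knobs in tool",F)
H=A.inv().apply(ray(c,[[280,20],[280,258]],.185)-v[:3]); print("held",H)
print("yaw rel",np.degrees(np.arctan2(F[0,1]-F[2,1],F[0,0]-F[2,0])))
E
python3 - <<'E'
import sys; sys.path.insert(0,'.')
from h import *
cv2.imwrite("pics/s8.png",read_camera("scene")[:,:,::-1])
s=readout.read_state(); print(s["tool_pos"],rel([.4063,.2105,.05],.066,s))
E
python3 -c "
import cv2;i=cv2.imread('pics/s8.png');cv2.imwrite('pics/s8c.png',cv2.resize(i[100:260,130:300],None,fx=3.7,fy=3.7,interpolation=cv2.INTER_CUBIC))"
```

```text
fitted knobs in tool [[ 0.0683  0.0861  0.0524]
 [ 0.0099  0.0848  0.0526]
 [-0.046   0.0854  0.0527]]
held [[ 0.088  -0.0001 -0.0561]
 [ 0.0334 -0.0001 -0.0559]]
yaw rel 0.3626137515313826
[0.40875897 0.20651282 0.1320438 ] (array([ 0.0042, -0.0021,  0.082 ]), array([-0.0005,  0.0003,  0.0001]), array([-0.1,  0.1,  0. ]))
```

View pics/s8c.png

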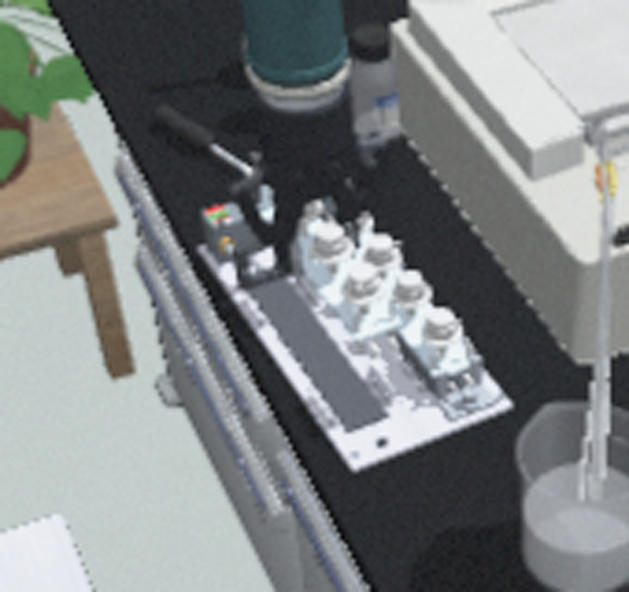

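The scene camera can see yoke a's scale. The wrist view puts the held block 85.4 mm from the fitted one (85 wanted) and about 37 mm short of the seat. I'll lower it now.

Emit:
apply_moves(
  plan=[
    [[0,0,0.02,0,0,0,1],[0,0,0.045,0,0,0,1],[0,0,0.065,0,0,0,1],[0,0,0.08,0,0,0,1],[0,0,0.09,0,0,0,1],[0,0,0.096,0,0,0,1],[0,0,0.1,0,0,0,1],[0,0,0.1,0,0,0,1]],
  ],
)

```text
time: 6.9
tool_pos: [0.4094, 0.2073, 0.0327]
tcp_rot: [2.146, 2.294, -0.0]
wrist_force: [-0.1, 0.5, -4.0]
width: 0.484
```

Run:
```python
from h import *
read_camera("wrist")
s=readout.read_state(); print(s["tool_pos"],s["width"]*85,s["wrist_force"],s["torque"])
im=read_camera("wrist")[:,:,::-1];cv2.imwrite("pics/w9.png",im); t=read_camera("scene")[:,:,::-1]
cv2.imwrite("pics/s9.png",cv2.resize(t[100:260,130:300],None,fx=3.7,fy=3.7,interpolation=cv2.INTER_CUBIC))
```

```text
[0.40974658 0.20765901 0.03320559] 40.89362619827061 [ 0.18780611  0.33511023 -3.80581373] [-0.0010744   0.01062311  0.01230485]
```

View pics/w9.png

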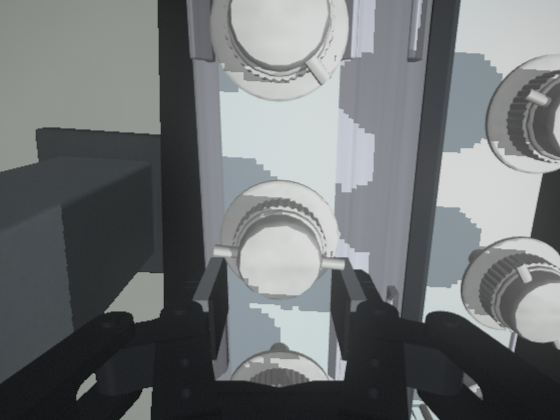

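View pics/s9.png

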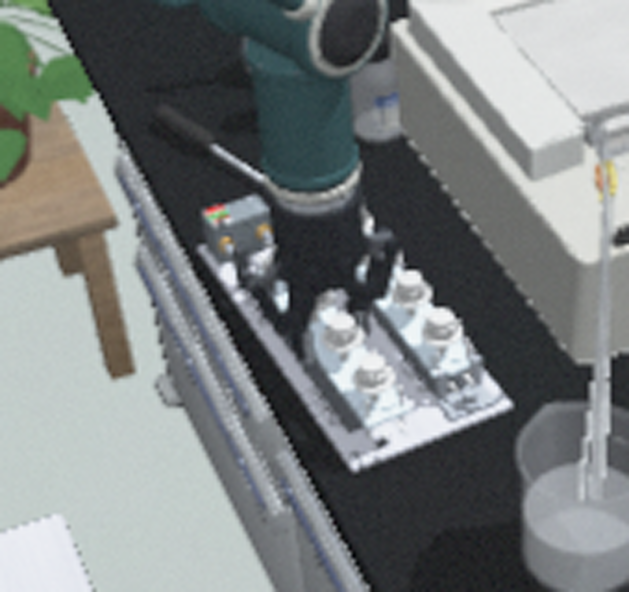

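Run:
```python
from h import *
np.set_printoptions(precision=4,suppress=True)
im=cv2.imread("pics/w9.png"); cv2.imwrite("pics/w9c.png",cv2.resize(im[0:140,150:470],None,fx=2.4,fy=2.4,interpolation=cv2.INTER_CUBIC))
s=readout.read_state(); c=cam("wrist",s); A=R.from_rotvec(s["tcp_rot"])
T=lambda uv,z: A.inv().apply(ray(c,uv,z)-s["tool_pos"])
print("fitted knob",T([[522,305]],.076))
print("left side edges plate",T([[160,100]],.006))
```

```text
fitted knob [[ 0.012   0.0736 -0.0422]]
left side edges plate [[ 0.0721 -0.0527  0.0276]]
```

View pics/w9c.png

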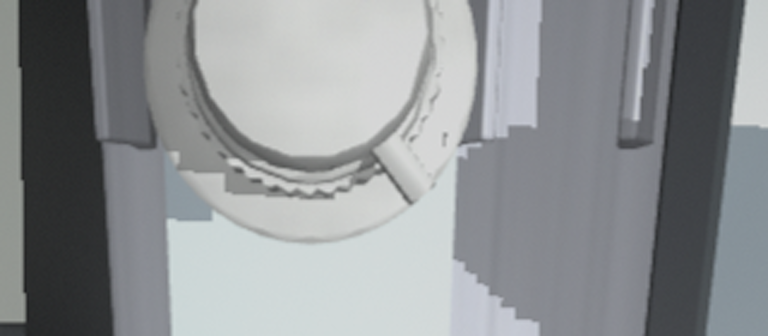

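Run:
```python
from h import *
np.set_printoptions(precision=4,suppress=True)
s=readout.read_state(); c=cam("wrist",s); A=R.from_rotvec(s["tcp_rot"])
T=lambda uv,z: A.inv().apply(ray(c,uv,z)-s["tool_pos"])[:,:2]*1000
for z in(.008,.021): print(z,"lips L outer,inner, R outer, near-bay-b lip L,R",T([[190,56],[214,60],[353.5,57],[409,58],[421,60]],z))
print("fitted top edge near side z=.055",T([[457,20],[437,210],[432,270]],.055))
print("own top edge at z=underside+47", T([[220,110],[339,110]],s["tool_pos"][2]-.0125+.047))
```

```text
0.008 lips L outer,inner, R outer, near-bay-b lip L,R [[ 89.8544 -37.8514]
 [ 88.2847 -27.8202]
 [ 89.4832  31.0582]
 [ 89.0972  54.5158]
 [ 88.3106  59.6673]]
0.021 lips L outer,inner, R outer, near-bay-b lip L,R [[ 88.4369 -34.956 ]
 [ 86.9881 -25.6977]
 [ 88.0943  28.6442]
 [ 87.738   50.2944]
 [ 87.0121  55.049 ]]
fitted top edge near side z=.055 [[94.7008 52.4943]
 [35.9705 53.4376]
 [13.6741 54.2656]]
own top edge at z=underside+47 [[ 69.1462 -16.9346]
 [ 69.1499  16.5653]]
```

Run:
```python
from h import *
np.set_printoptions(precision=1,suppress=True)
s=readout.read_state(); c=cam("wrist",s); A=R.from_rotvec(s["tcp_rot"]); tp=s["tool_pos"]
def pt(x,y,z): 
    w=tp+A.apply([x,y,0]); w[2]=z; return w
for n,z in(("knob",.076),("flange",.057)): print(n,proj(c,[pt(.0105,.0854,z),pt(.0685,.0854,z)]))
print("near top edge y=64, 68",proj(c,[pt(.036,.064,.055),pt(.036,.068,.055),pt(.036,.064,.008)]))
print("tcp",tp)
im=cv2.imread("pics/w9.png"); cv2.imwrite("pics/w9d.png",cv2.resize(im[0:420,330:560],None,fx=1.42,fy=1.42,interpolation=cv2.INTER_CUBIC))
```

```text
knob [[560.2 309.3]
 [606.3 113.1]]
flange [[521.2 280.6]
 [554.7 111.3]]
near top edge y=64, 68 [[468.2 209.9]
 [479.9 209.9]
 [418.3 181.5]]
tcp [0.4 0.2 0. ]
```

View pics/w9d.png

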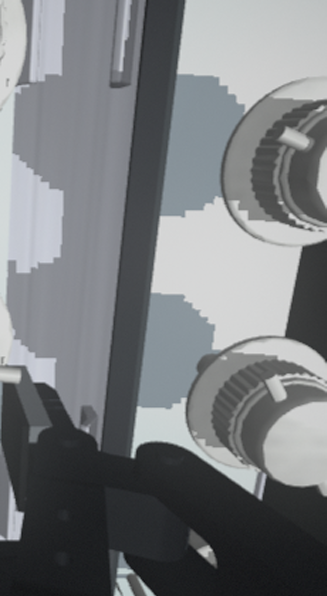

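Run:
```python
from h import *
s=readout.read_state(); c=cam("wrist",s); A=R.from_rotvec(s["tcp_rot"])
T=lambda uv,z: A.inv().apply(ray(c,uv,z)-s["tool_pos"])[:,:2]*1000
for n,p,z in (("fit",[[458,10],[439,210],[432,275]],.0315),("own",[[219.5,100],[223,190]],s["tool_pos"][2]-.0125+.0235),("ownR",[[340,100],[336,190]],s["tool_pos"][2]-.0125+.0235)):
    q=T(p,z); d=q[0]-q[-1]; print(n,q.tolist(),np.degrees(np.arctan2(d[1],d[0])))
```

```text
fit [[102.38320417872413, 62.61151442102808], [29.11937300852983, 64.61940994166416], [0.18479932700955493, 65.0595180122013]] -1.3721687520564456
own [[71.93260486380082, -20.56909899170069], [40.55442971956552, -20.676820862942748]] 0.19669672657001083
ownR [[71.93874321930716, 20.404839695596156], [40.545727424403566, 20.373321242135315]] 0.057524698012637696
```

Run:
```python
from h import *
s=readout.read_state(); c=cam("wrist",s); A=R.from_rotvec(s["tcp_rot"])
T=lambda uv,z: A.inv().apply(ray(c,uv,z)-s["tool_pos"])[:,:2]*1000
def rep(n,q):
    p=np.polyfit(q[:,0],q[:,1],1); r=q[:,1]-np.polyval(p,q[:,0]); k=abs(r)<1.5; p=np.polyfit(q[k,0],q[k,1],1); print(n,"slope deg",np.degrees(np.arctan(p[0])),"y0",p[1],"n",k.sum(),len(k))
im=cv2.imread("pics/w9.png"); g=cv2.cvtColor(im,cv2.COLOR_BGR2GRAY).astype(int)
print(g[100,150:235:3]); print(g[200,380:470:3])
# fitted gasket edge: dark->bright; face bottom edge: bright->dark
E1=[];E2=[];P=[]
for r in range(5,270,5):
    row=g[r,395:480]; b=np.where((row[1:]>110)&(row[:-1]<=110))[0]; d=np.where((row[1:]<90)&(row[:-1]>=90))[0]
    if len(b):E1.append([395+b[-1]+.5,r])
    if len(d):E2.append([395+d[0]+.5,r])
for r in range(70,250,5):
    row=g[r,150:215]; b=np.where((row[1:]>95)&(row[:-1]<=95))[0]
    if len(b):P.append([150+b[-1]+.5,r])
rep("gasket",T(E1,.0315)); rep("face bottom",T(E2,.008)); rep("plate left?",T(P,.006))
print("lip b",T([[407.5,58.5],[389,290]],.021))
```

```text
[148 149 149 117  45  46  46  46  45  46  46  47  47  48  49  97 132 134
 136 140 139 139 139 158 211 211 211 211 211]
[140 139 138 137 140 139 141 142 141 137 137  64  73  72  73  73  73  74
  86 196 214 214 213 214 214 213 214 214 214 214]
gasket slope deg -0.03313273685998648 y0 62.929364919257786 n 36 53
face bottom slope deg -0.17346128837923924 y0 62.09379581955021 n 52 53
plate left? slope deg -0.0691702380170072 y0 -37.25764193106932 n 36 36
lip b [[ 87.55617883  49.72699837]
 [-12.58610032  50.68687465]]
```

Emit:
apply_moves(
  plan=[
    [[0,-0.002,0,0,0,0,1],[0,-0.002,0,0,0,0,1],[0,-0.002,0.003,0,0,0,1],[0,-0.002,0.006,0,0,0,1],[0,-0.002,0.008,0,0,0,1],[0,-0.002,0.01,0,0,0,1],[0,-0.002,0.011,0,0,0,1],[0,-0.002,0.011,0,0,0,1]],
  ],
)

```text
time: 7.72
tool_pos: [0.4067, 0.2074, 0.0212]
tcp_rot: [-2.145, -2.295, 0.001]
wrist_force: [-0.5, -1.3, -4.4]
width: 0.485
```

```bash
cat > look.py <<'E'
import sys
from h import *
n=sys.argv[1]; F=[];P=[];W=[]
for i in range(int(sys.argv[2]) if len(sys.argv)>2 else 1):
    t=read_camera("scene")[:,:,::-1]
    s=readout.read_state(); F.append(s["wrist_force"]);P.append(s["tool_pos"]);W.append(s["torque"])
print(s["time"],"pos",np.mean(P,0),"F",np.mean(F,0),np.std(F,0),"T",np.mean(W,0),s["width"]*85)
im=read_camera("wrist")[:,:,::-1];cv2.imwrite(f"pics/w{n}.png",im)
cv2.imwrite(f"pics/s{n}raw.png",t)
cv2.imwrite(f"pics/s{n}.png",cv2.resize(t[135:215,175:265],None,fx=7,fy=7,interpolation=cv2.INTER_CUBIC))
E
python3 look.py 10 2
```

```text
7.8167 pos [0.40697594 0.20754291 0.02145734] F [-0.31889124 -0.16831216 -4.03383223] [0.1890812  0.41602343 0.00344826] T [0.00427113 0.01172784 0.01459105] 40.998111715376325
```

View pics/s10.png

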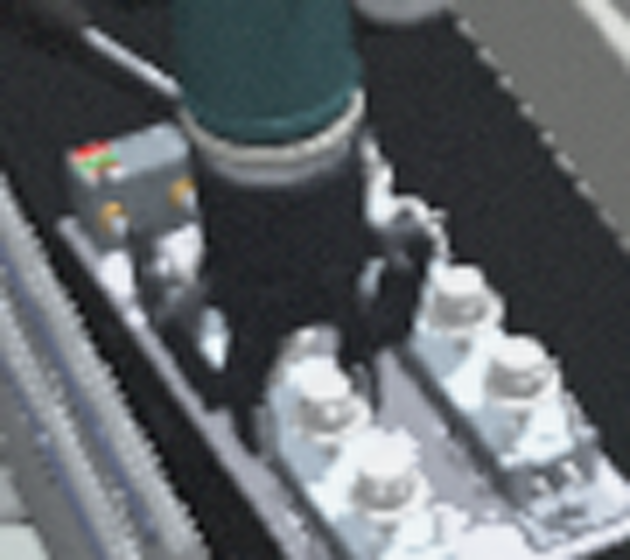

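Emit:
apply_moves(
  plan=[
    [[0,0,0.0005,0,0,0,1],[0,0,0.001,0,0,0,1],[0,0,0.0015,0,0,0,1],[0,0,0.002,0,0,0,1],[0,0,0.0025,0,0,0,1],[0,0,0.003,0,0,0,1],[0,0,0.003,0,0,0,1],[0,0,0.003,0,0,0,1]],
  ],
)

```text
time: 8.53
tool_pos: [0.4073, 0.2077, 0.0204]
tcp_rot: [-2.145, -2.295, 0.001]
wrist_force: [-6.1, -2.5, 12.6]
width: 0.485
```

```bash
python3 look.py 11 1
```

```text
8.5833 pos [0.40729309 0.20768882 0.02042682] F [-6.47384897 -2.53615375 13.19660766] [0. 0. 0.] T [-0.49632296  0.93096009 -0.01440313] 40.85114460278281
```

View pics/w11.png

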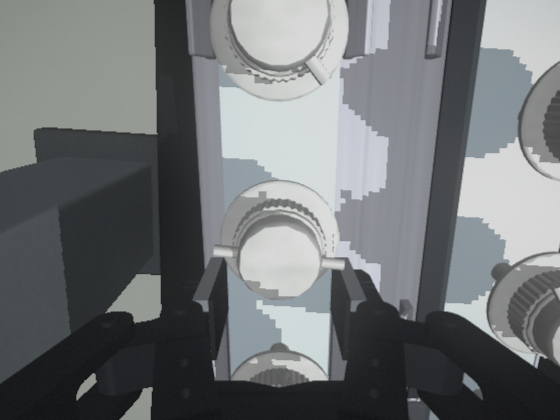

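```bash
cat > lat.py <<'E'
import sys
from h import *
s=readout.read_state(); c=cam("wrist",s); A=R.from_rotvec(s["tcp_rot"])
T=lambda uv,z: A.inv().apply(ray(c,uv,z)-s["tool_pos"])[:,:2]*1000
def rep(n,q,e):
    p=np.polyfit(q[:,0],q[:,1],1)
    for _ in range(5):
        r=q[:,1]-np.polyval(p,q[:,0]); k=abs(r)<max(1,2*np.median(abs(r))); p=np.polyfit(q[k,0],q[k,1],1)
    print(n,"slope deg",np.degrees(np.arctan(p[0])),"d at x=35:",np.polyval(p,35)-e,"n",k.sum(),len(k))
im=cv2.imread(sys.argv[1]); g=cv2.cvtColor(im,cv2.COLOR_BGR2GRAY).astype(int)
E1=[];E2=[];P=[];OL=[];OR=[]
for r in range(5,270,5):
    row=g[r,395:520]; b=np.where((row[1:]>110)&(row[:-1]<=110))[0]; d=np.where((row[1:]<90)&(row[:-1]>=90))[0]
    if len(d):
        E2.append([395+d[0]+.5,r]); b=b[b>d[0]]
        if len(b):E1.append([395+b[0]+.5,r])
for r in range(70,250,5):
    row=g[r,150:215]; b=np.where((row[1:]>95)&(row[:-1]<=95))[0]
    if len(b):P.append([150+b[-1]+.5,r])
for r in list(range(105,180,5)):
    row=g[r,205:360]; b=np.where(row>185)[0]; OL.append([205+b[0]-.5,r]); 
z0=s["tool_pos"][2]-.0125
rep("gasket",T(E1,.0315),64.5); rep("face bottom",T(E2,.008),64); rep("plate left",T(P,.006),-35); rep("own L",T(OL,z0+.0235),-20.5)
E
python3 lat.py pics/w11.png; python3 lat.py pics/w10.png;python3 - <<'E'
import cv2; im=cv2.imread("pics/w11.png"); cv2.imwrite("pics/w11c.png",cv2.resize(im[0:140,150:470],None,fx=2.4,fy=2.4,interpolation=cv2.INTER_CUBIC))
E
```

```text
gasket slope deg 0.0320810355613859 d at x=35: 0.7358342906619413 n 42 53
face bottom slope deg -4.177480312186021 d at x=35: 0.0012913445733602202 n 53 53
plate left slope deg -0.038547742296501146 d at x=35: 0.2908851143656719 n 36 36
own L slope deg -37.90540063215521 d at x=35: 24.49378200196496 n 10 15
gasket slope deg 0.013263332674150372 d at x=35: 0.3858026456964865 n 42 53
face bottom slope deg -4.158714210711627 d at x=35: -0.2539675344370238 n 53 53
plate left slope deg -0.0519807069870889 d at x=35: 0.7520788490707062 n 36 36
own L slope deg -38.301008277268664 d at x=35: 23.856870995161277 n 12 15
```

View pics/w11c.png

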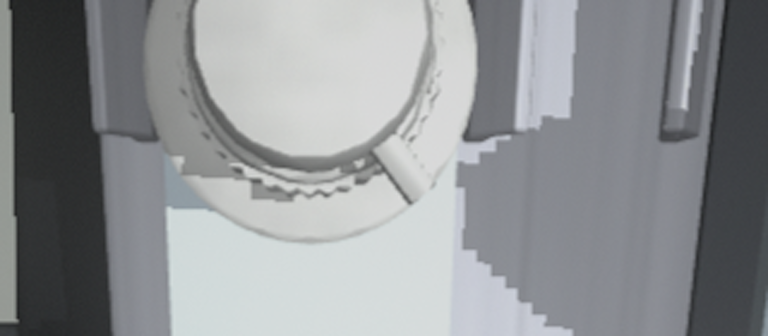

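The block is aligned in the bay to about 0.5 mm and rests on the strip, pressed about 17 N too hard. I'll ease the downward press, then slide towards the fork.

Emit:
apply_moves(
  plan=[
    [[0,0,-0.001,0,0,0,1],[0,0,-0.0015,0,0,0,1],[0.003,0,-0.0015,0,0,0,1],[0.006,0,-0.0015,0,0,0,1],[0.01,0,-0.0015,0,0,0,1],[0.014,0,-0.0015,0,0,0,1],[0.017,0,-0.0015,0,0,0,1],[0.018,0,-0.0015,0,0,0,1]],
  ],
)

```text
time: 9.3
tool_pos: [0.4062, 0.2262, 0.0204]
tcp_rot: [2.144, 2.295, 0.001]
wrist_force: [1.0, -4.5, 3.8]
width: 0.481
```

```bash
python3 look.py 12 2; python3 lat.py pics/w12.png
```

```text
9.4 pos [0.40627659 0.22623035 0.02043935] F [ 0.65370092 -0.7678743   3.15358363] [0.07299445 0.15705996 1.01697736] T [-0.22755184  0.07150615  0.11611136] 41.346618966633876
gasket slope deg -14.90029362894921 d at x=35: -1.7269704040135565 n 42 53
face bottom slope deg -6.1615985609342125 d at x=35: -1.9260547696188368 n 41 53
plate left slope deg -0.8174597498880951 d at x=35: -0.021131289302324774 n 36 36
own L slope deg -37.05668855611943 d at x=35: 22.693098595561484 n 13 15
```

View pics/w12.png

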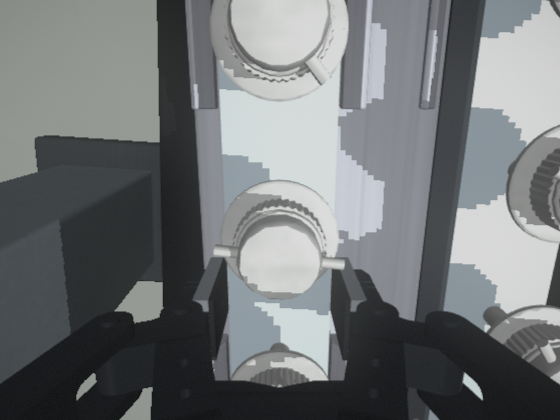

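View pics/s12.png

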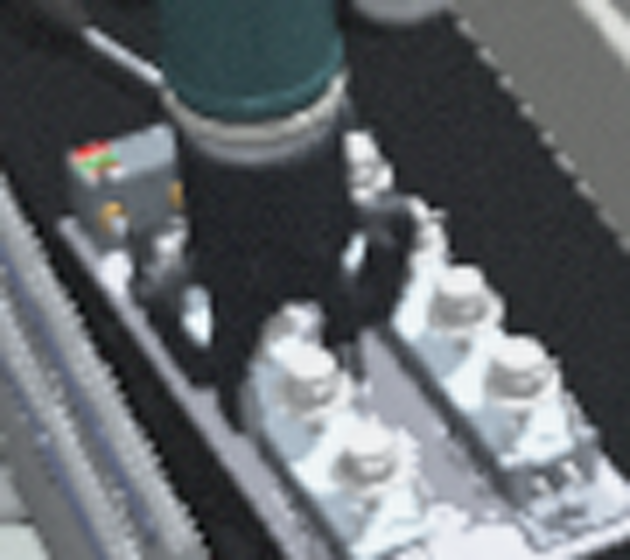

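Run:
```python
from h import *
s=readout.read_state(); c=cam("wrist",s); A=R.from_rotvec(s["tcp_rot"])
print(A.inv().apply(ray(c,[[204,107],[352,107]],.021)-s["tool_pos"])*1000, s["wrist_force"])
```

```text
[[ 69.49145416 -28.00840022  -0.50025404]
 [ 69.49901577  26.58124318  -0.45228919]] [-0.48425636 -0.25625247  3.97023686]
```

Emit:
apply_moves(
  plan=[
    [[0.001,0,0,0,0,0,1],[0.002,0,0,0,0,0,1],[0.003,0,0,0,0,0,1],[0.004,0,0,0,0,0,1],[0.005,0,0,0,0,0,1],[0.006,0,0,0,0,0,1],[0.007,0,0,0,0,0,1],[0.007,0,0,0,0,0,1]],
  ],
)

```text
time: 10.12
tool_pos: [0.4057, 0.2324, 0.0204]
tcp_rot: [2.145, 2.294, 0.0]
wrist_force: [0.9, -3.9, 4.9]
width: 0.483
```

```bash
python3 look.py 13 2
```

```text
10.2167 pos [0.40565895 0.23237754 0.02042838] F [ 0.55405713 -3.22244639  5.11132307] [0.21323808 0.50937099 0.26898751] T [-0.58657419  0.01766716 -0.00701891] 40.920969310783605
```

Emit:
apply_moves(
  plan=[
    [[0.0005,0,-0.0005,0,0,0,1],[0.001,0,-0.0005,0,0,0,1],[0.002,0,-0.0005,0,0,0,1],[0.003,0,-0.0005,0,0,0,1],[0.004,0,-0.0005,0,0,0,1],[0.005,0,-0.0005,0,0,0,1],[0.006,0,-0.0005,0,0,0,1],[0.006,0,-0.0005,0,0,0,1]],
  ],
)

```text
time: 10.93
tool_pos: [0.4049, 0.2379, 0.0204]
tcp_rot: [2.145, 2.295, -0.002]
wrist_force: [0.9, -7.0, 2.3]
width: 0.482
```

```bash
python3 look.py 14 2
```

```text
11.0333 pos [0.4048819  0.2378487  0.02043862] F [ 1.38803393 -6.89385935  2.36971998] [0.08875301 0.35946219 0.19776769] T [-0.90153919 -0.30285291 -0.04651587] 41.28022050695369
```

View pics/s14.png

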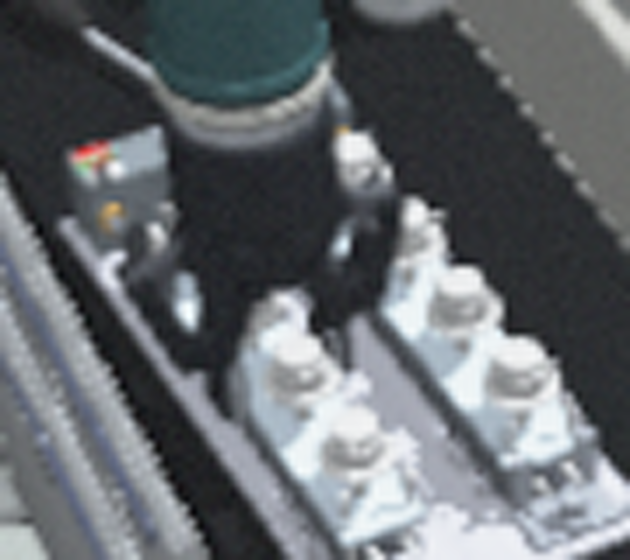

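Emit:
apply_moves(
  plan=[
    [[0.001,0,0,0,0,0,1],[0.002,0,0,0,0,0,1],[0.003,0,0,0,0,0,1],[0.004,0,0,0,0,0,1],[0.005,0,0,0,0,0,1],[0.0055,0,0,0,0,0,1],[0.0055,0,0,0,0,0,1],[0.0055,0,0,0,0,0,1]],
  ],
)

```text
time: 11.75
tool_pos: [0.4046, 0.2422, 0.0205]
tcp_rot: [2.143, 2.294, -0.004]
wrist_force: [2.3, -12.9, 4.6]
width: 0.479
```

```bash
python3 look.py 15 3
python3 - <<'E'
import cv2,numpy as np
a=[cv2.resize(cv2.imread(f"pics/s{k}raw.png")[150:168,180:206],None,fx=14,fy=14,interpolation=cv2.INTER_CUBIC) for k in (10,13,14,15)]
cv2.imwrite("pics/sc15.png",np.vstack([np.hstack(a[:2]),np.hstack(a[2:])]))
from h import *
s=readout.read_state(); c=cam("wrist",s); print("lip start px x->",s["tool_pos"])
t=read_camera("top")[:,:,::-1]; cv2.imwrite("pics/t15.png",cv2.resize(t[222:312,95:262],None,fx=4.7,fy=4.7,interpolation=cv2.INTER_CUBIC))
E
```

```text
11.9 pos [0.40456696 0.24215054 0.02043534] F [  2.20871844 -12.28658921   4.14470496] [0.38417973 0.37228505 0.37120961] T [-1.58949921 -0.47124048 -0.11742387] 41.25017858931713
lip start px x-> [0.40457236 0.2421661  0.02043435]
```

View pics/sc15.png

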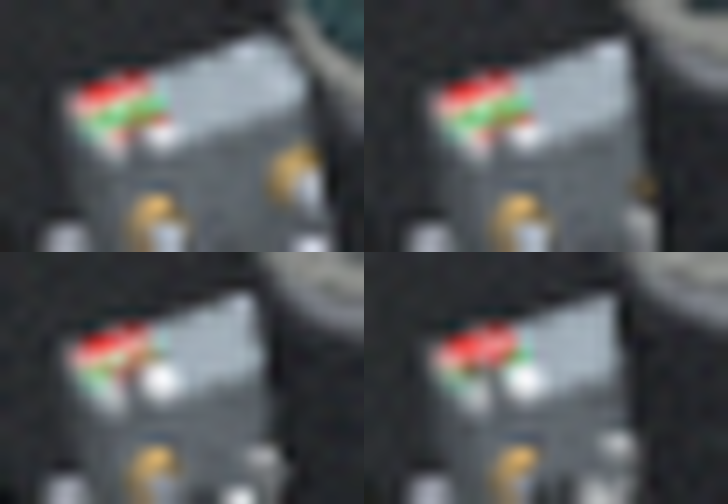

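View pics/t15.png

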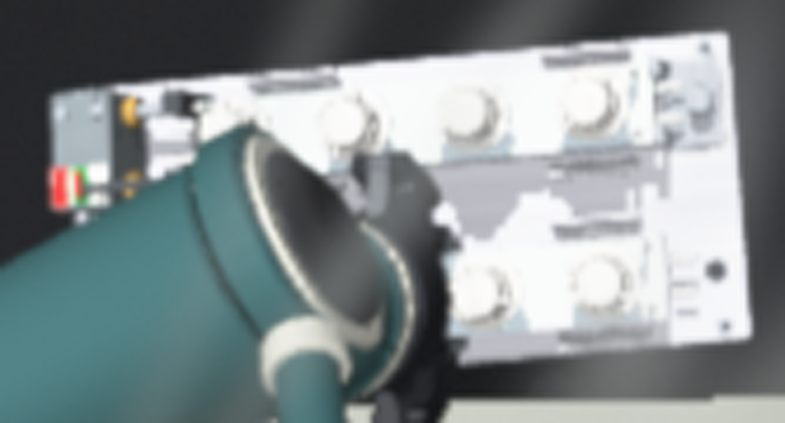

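View pics/w15.png

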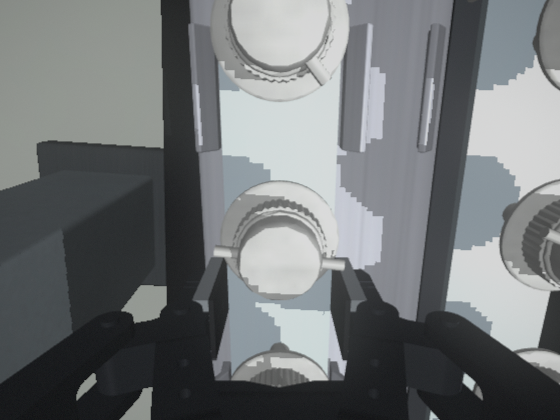

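```bash
python3 - <<'E'
from h import *
np.set_printoptions(precision=2,suppress=True)
s=readout.read_state(); A=R.from_rotvec(s["tcp_rot"]); c=cam("wrist",s)
print("wrist lips tool mm",A.inv().apply(ray(c,[[206,151],[353,150],[427,150]],.021)-s["tool_pos"])[:,:2]*1000)
t=cam("top"); 
f=np.array([[348,122],[469,112],[591,104]])/4.7+[95,222]; h=np.array([[483,293],[604,282]])/4.7+[95,222]
F=ray(t,f,.076);H=ray(t,h,.076); print(F*1000,H*1000)
u=np.array([np.cos(np.radians(93.75)),np.sin(np.radians(93.75)),0])
print("along: fitted",F@u*1000,"held",H@u*1000, "shortfall", (F[1:]@u-H@u)*1000)
sc=cam("scene"); p0=np.array([.385,.38,.06]); print("scene px per 10mm",proj(sc,[p0,p0+.01*u]), proj(sc,[p0,p0+[0,0,.01]]))
E
python3 - <<'E'
import cv2,numpy as np
i=cv2.imread("pics/s15raw.png")
cv2.imwrite("pics/k15.png",cv2.resize(i[150:220,180:270],None,fx=8,fy=8,interpolation=cv2.INTER_CUBIC))
E
```

```text
wrist lips tool mm [[ 53.35 -28.1 ]
 [ 53.75  27.76]
 [ 53.75  55.85]]
[[486.22 273.69  76.  ]
 [489.78 216.    76.  ]
 [492.38 157.98  76.  ]] [[405.21 208.32  76.  ]
 [409.28 151.57  76.  ]]
along: fitted [241.31 183.51 125.43] held [181.37 124.48] shortfall [2.14 0.95]
scene px per 10mm [[193.13 160.  ]
 [191.97 158.41]] [[193.13 160.  ]
 [192.76 157.66]]
```

View pics/k15.png

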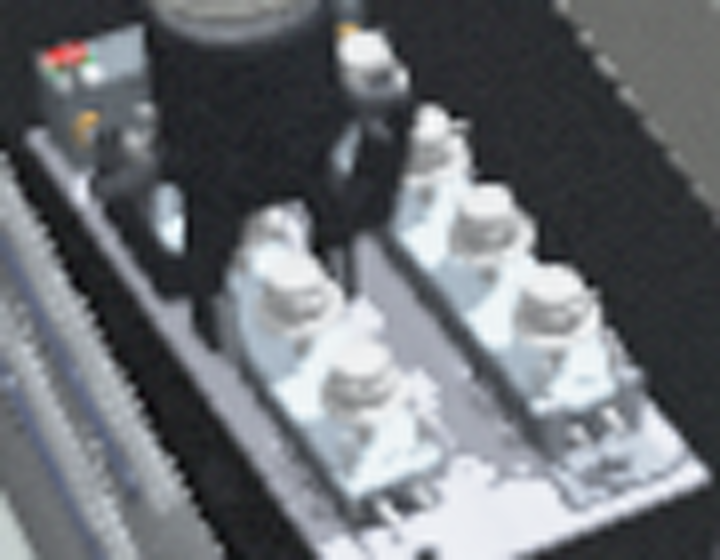

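Run:
```python
import cv2,numpy as np
np.set_printoptions(linewidth=200)
for k in (10,14,15):
    i=cv2.imread(f"pics/s{k}raw.png").astype(int); p=i[154:163,184:194]
    print(k); print((p[:,:,2]-p[:,:,1]))
```

```text
10
[[  0  -1  -1  -5  -2  -3  -2  -2  -5  -8]
 [ -1  -4  -1  21  47  76  41 -10 -12 -14]
 [  0  22 110 147 114  76  32 -25 -13 -14]
 [  3  45  78  52 -12 -29 -57 -60 -12 -13]
 [  0  -1 -15 -60 -63 -14   3  39   3 -14]
 [ -4 -18 -38 -21  34  29   8   6  -3 -13]
 [ -3  -6 -13  -3  18   5  -4  -5  -7 -11]
 [  1  -6  -5  -6  -7  -5  -7  -5  -8  -7]
 [ -1  -6  -6  -5  -7  -6  -7  -7  -6  -7]]
14
[[ -2  -2  -3  -6  -2  -3  -1  -1  -6  -7]
 [ -2  -2   0  20  49  74  40 -12 -12 -12]
 [ -2  22 110 149 112  76  32 -28 -13 -12]
 [  4  45  80  48   9  52  26  -9 -14 -13]
 [ -2  -1 -16 -16  34  34  11  -2 -11 -12]
 [ -5 -16 -38 -28  17   7  -1  -1  -8 -14]
 [ -4  -5 -13 -13  -3  -5  -6  -6  -5  -9]
 [ -2  -6  -5  -7  -6  -6  -6  -8  -8  -8]
 [ -2  -4  -5  -7  -5  -7  -8  -6  -7  -6]]
15
[[ -2  -4  -2  -1  -4  -3  -3  -4  -6  -8]
 [ -1  -5  -3  20  48  76  40 -11 -10 -13]
 [ -2  22 108 147 112  95  79 -26 -12 -13]
 [  3  44  91 111  88  95  12 -57 -12 -12]
 [ -2   0   3  14   9  11 -20  -7 -10 -13]
 [ -6 -15 -33 -23  -6  -8  -9  -2  -7 -12]
 [ -5  -6 -12 -12  -3  -4  -3  -5  -8  -7]
 [ -3  -6  -6  -6  -5  -6  -7  -5  -7  -8]
 [ -5  -3  -5  -4  -9  -7  -7  -5  -6  -8]]
```

Emit:
apply_moves(
  plan=[
    [[0.0005,0,0,0,0,0,1],[0.0005,0,0,0,0,0,1],[0.0005,0,0,0,0,0,1],[0.0005,0,0,0,0,0,1],[0.0005,0,0,0,0,0,1],[0.0005,0,0,0,0,0,1],[0.0005,0,0,0,0,0,1],[0.0005,0,0,0,0,0,1]],
  ],
)

```text
time: 12.67
tool_pos: [0.4045, 0.2425, 0.0204]
tcp_rot: [2.143, 2.294, -0.005]
wrist_force: [1.5, -12.6, 4.0]
width: 0.484
```

```bash
python3 look.py 16 4
python3 - <<'E'
import cv2,numpy as np
i=cv2.imread("pics/s16raw.png").astype(int); p=i[154:163,184:194]
print(p[:,:,2]-p[:,:,1])
E
python3 - <<'E'
from h import *
s=readout.read_state(); A=R.from_rotvec(s["tcp_rot"]); c=cam("wrist",s)
im=cv2.imread("pics/w16.png"); print(s["wrist_force"],s["tool_pos"],s["joint_vel"])
cv2.imwrite("pics/s16f.png",cv2.imread("pics/s16raw.png"))
E
```

```text
12.8667 pos [0.40454732 0.24247231 0.02043271] F [  2.40556655 -12.9261224    4.14530276] [0.60423604 0.56766396 0.42294168] T [-1.66497086 -0.48213242 -0.17011619] 40.74421350148216
[[ -4  -5  -2  -5  -2  -3   4  -2  -4  -9]
 [  1   0  -2  21  48  77  42 -11 -11 -13]
 [ -2  25 112 147 132 128  80 -26 -12 -14]
 [  1  45  93 143 121 110  12 -59 -13 -14]
 [  0  -3   8  30  16  10 -21  -6  -8 -14]
 [ -4 -17 -32 -23  -7 -12  -9  -2  -7 -12]
 [ -3  -8 -12 -10  -2  -6  -4  -4  -9 -10]
 [ -3  -4  -7  -7  -5  -5  -4  -5  -7  -5]
 [ -2  -6  -5  -7  -6  -8  -5  -4  -6  -9]]
[  1.99368788 -12.79516017   3.79277817] [0.40453852 0.24246046 0.02042722] [-4.55949413e-05 -1.00598963e-03  6.47320518e-04  7.39222922e-04
 -5.68848184e-04  9.91459837e-04]
```

View pics/s16f.png

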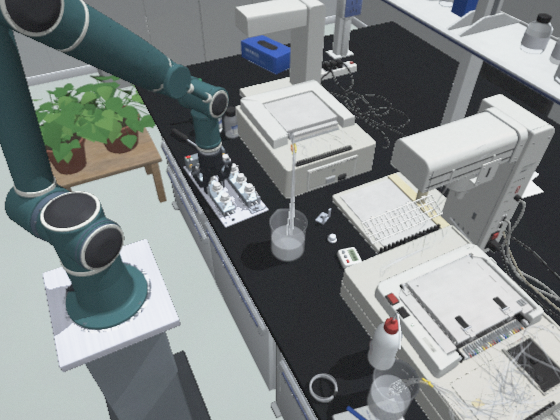

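View pics/w16.png

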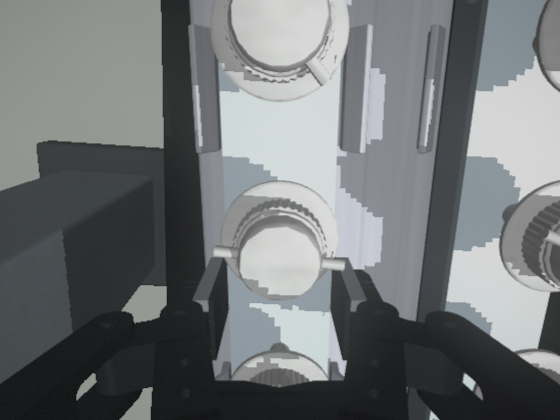

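```bash
python3 -c "
from workcell import bot
print(bot.finish_job())"
```

```text
the job is handed in; nothing more can be done
None
```

The spare block is in bay a, the empty one. It lies flat on the cushion strip between the lips and is pressed on the yoke at about mid-green. I handed the job in at about 12.9 s with the arm still gripping at 60 N and pressing. I lowered it about 37 mm short of the seat, then slid it in small steps against the yoke.

**Last checks before handing in:**
- **Push:** the wrist force along the bay was steady at about 12.8 N. Less friction, which I estimate at 2–4 N, that leaves about 9–11 N on the yoke.
- **Position:** just before a final 0.5 mm nudge, the wrist and top views each put the block about 1.5 mm short of the seat, so the yoke was back about 8.5 mm. In the scene view the pointer had moved about 9–10 mm. These all fall in the 6–14 mm green zone.
- **Fit:** before the slide, the block was within about 0.5 mm of the bay's centre line and square to it. The grip opening stayed at 41 mm and the arm stood still.
- **Other things:** I saw nothing else moved on the bench.

**What disagreed or was weak:**
- The top and wrist cameras differed by about 4–6 mm on the position along the bay, so I judged the final push by force and by comparison with the fitted block.
- Seating briefly pressed the block down with about 13 N, which I eased off before sliding.
- The pointer is only a few pixels in the scene view and is offset by parallax, so it is a rough check. The arm hid it from the top camera.

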